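Load the centrifuge rotor and hold the sprung lid just under its balance point

TASK

Open the centrifuge's sprung lid past its balance point so that it stays up by itself when you let go, then lower the rotor (never drop it) onto the drive spindle until it sits fully home, and let go of it. Then take the lid again, bring it back down to just below its balance point, some five to ten degrees under, so that its weight rests on your fingers, and finish while holding it steady there, so that I can check the rotor before we shut it. Do not let the lid fall, and leave the glassware, dishes and rack where they are.

Things in the scene. Friction and masses are not known exactly. Their poses are not given: they have to be found in the camera images.
- centrifuge: white benchtop centrifuge, fixed, 250 mm wide (its y), 300 mm deep (its x, -155 to +145 mm), deck 112 mm high. Origin: on the bench under the spindle. Its x axis points from its sloped front console (robot side) to its rear hinge, z up. A round chamber 150 mm across opens in the deck round the spindle, 82 mm deep
- spindle_seat (a point): centre of the drive boss, 48 mm above the bench, on which the rotor's underside rests when home. The upright steel spindle on it is 12 mm thick for 42 mm, then tapers over 12 mm to a 4 mm tip
- spindle_tip (a point): tip of the spindle, 54 mm above the seat (102 mm above the bench, 10 mm below the deck)
- lid_hinge (a point): middle of the lid's hinge line, at the rear of the chamber: 100 mm behind the spindle axis (centrifuge +x), 124 mm above the bench; the hinge line runs along the centrifuge's y
- lid (a joint): opening angle of the grey lid (rad): 0 closed (level), stop at 1.66. A hinge spring partly carries its weight: it balances at 1.05 (60 degrees). Above that the spring swings it open to the stop, below it falls shut by itself. Moving it takes under 3 N at the bar. Panel 222 mm wide, 16 mm thick, its hinge line to front edge 182 mm
- lid_handle (a point): middle of the lid's grab bar: straight round steel bar 12 mm thick, 96 mm long, parallel to the hinge line and 228 mm from it in the lid's plane, 46 mm ahead of the lid's front edge (40 mm finger gap). Lid closed: at the robot side, 124 mm above the bench, some 40 mm above the console; it swings up and back about the hinge as the lid opens
- rotor: aluminium rotor, 120 mm across, rim 36 mm high, dished top with capped tubes, 0.3 to 0.5 kg, upright on the bench. A dark round hub in its middle, 34 mm across with a 15 mm through bore, stands up to 72 mm above the underside: grip it there. The dished top round the hub is 22 mm above the underside. Origin: centre of the underside, z up along the bore
- dish_stack: stack of four lidded clear Petri dishes, 90 mm across, 58 mm high; bystander, origin at its underside
- dish_a: single lidded Petri dish with dark red agar, 90 mm across, 14 mm high; bystander, origin at its underside
- dish_b: single lidded Petri dish with tan agar, 90 mm across, 14 mm high; bystander, origin at its underside
- tube_rack: white tube rack 75 x 135 mm, 80 mm high over the tube caps; bystander, origin at its underside
- bottle_a: stoppered glass reagent bottle, 76 mm across, 165 mm high; bystander, origin at its underside
- bottle_b: smaller stoppered glass reagent bottle, 62 mm across, 135 mm high; bystander, origin at its underside
- funnel: open steel filter funnel standing on its foot, 90 mm across, 85 mm high; bystander, origin at its underside

How it is judged:
By the outcome, as a careful person would: the job done as asked, in the order asked, and still so for the second after the job is handed in, while the arm keeps its last pose, push and grip.
It also fails if it takes over 72 s, if anything falls off the work surface, if the arm or the gripper's body presses on something with over 40 N, if the wrist force passes 120 N, or if a joint passes its speed limit or range.

ROBOT

A 6-joint arm with a two-finger parallel gripper is mounted at the origin on the work surface. World frame = base frame: x ahead of the robot, y to its left, z up, the work surface at z = 0. Lengths are in m, angles in rad, forces in N, time in s.
With the tool pointing down it reaches from about 0.35 to 0.775 m from the base axis. Payload 7.3 kg.
Tool frame: the origin (TCP) lies at the centre of the arm's flange, where the gripper is bolted on; the fingertips stand 178 mm ahead of it and the grasp point (between the pads) lies 159 mm ahead of it (tip_extent is the distance from the TCP to the fingertips, in m); z points along the fingers, y is the line along which they close (so a half turn about z gives the same grasp; the last joint's range is limited). The gripper opens to 92 mm and grips with 3 to 60 N. Pads are 19 mm wide; open, the fingers measure 130 mm over their backs; the gripper's body (75 mm by 190 mm) begins 47 mm behind the grasp point.
Start: joints at [-1.285, 0.342, 1.524, -0, 1.275, -0.146], TCP at [0.22, -0.477, 0.405] pointing down, gripper open.
Joint ranges: [-2.53, 2.53], [-0.77, 2.02], [0.04, 2.7], [-1, 4.14], [0.28, 2.66], [-3.11, 3.11]. Speed limits (rad/s): [2.57, 2.57, 3.14, 3.14, 3.14, 3.14].

INTERFACE

Orientations are given as [roll, pitch, yaw] about the fixed x, y, z axes, in that order (R = Rz(yaw) Ry(pitch) Rx(roll)).
In Python, from cell import * gives the robot as it stands.
- The arm moves only by the tool arm_command, never from a script. Its arguments are lists of equal length, an entry for each row: "xyz": the shift along the world's x, y, z in mm, a list of three; "spin": the turn about the world's z in degrees. In form: {"xyz": [[tx, ty, tz], ...], "spin": [spin, ...]}. A call has 1 to 20 rows; each row shifts and turns the commanded pose from where the row before left it; what a row does not reach is not made up. A row lasts 1/10 s, in which the tool goes at most 50 mm and 8.59 degrees, less where a joint would pass 70% of its speed; a pose out of reach is approached as far as the arm can. A call with a gripper value outside its range is refused whole. "jaw" is the opening, from -1 (shut) to 1 (fully open), set as the call begins (left out, the last holds). The fingers move at their own pace and stop on an object; "squeeze" is the grip in N (left out, the last holds). Time passes only in rows, so rows that do not move let the fingers close. It gives the time, the measured TCP pose, the force, the opening and the grip force at its end, in the units of the state.
- observe(): the state, without advancing time (a new reading comes with each control period).
- read_camera(name): name is "scene" or "top" or "wrist"; returns a dict with "img" (384x512x3 uint8, red, green, blue), "depth" (384x512 float32, m along the optical axis (not along the pixel's ray), 0 where there is no reading), "fx", "fy", "cx", "cy" (pixels), "dist_coeffs" ([k1, k2, p1, p2, k3] as OpenCV has them; the pictures are not rectified), "world_from_camera" (4x4, takes a point from camera to world coordinates). Camera axes: x right, y up, looking along -z (the intrinsics and any distortion apply to the point x, -y, -z); pixel columns grow to the right and rows downward; lengths in m; the calibration is good to about 2 mm. A picture is of the moment at which its call begins.
- hand_in(): hands the job in; it is judged then, once.
The state is a dict: "time": time; "qpos": joint angles; "qvel": joint speeds; "joint_efforts": joint torques, N m; "tool_pos": TCP position; "tool_rot": TCP orientation; "contact_force": force on the tool from outside, world axes, zero at the start; "torque": the same for the moment, N m; "opening": finger opening in m; "grip_force": force on a finger pad.
Only numpy, scipy, OpenCV 4.12 (cv2) and the standard library are available. Lean on these libraries where they do the work, as an engineer would, in place of code of your own. Each camera call takes 0.05 s, during which the arm holds its last target. There are 200 camera calls.

## Working session

There is one attempt and no reset: what is moved stays moved. The work goes in short steps, Python scripts to look and compute and a tool call to move; the robot and the scene stay as the last step left them, time stands still between calls to the robot, and variables do not carry over. Pictures are saved under pics/ and viewed, at most 10 in all, crops included, and the job is handed in when it is done.

Besides the shell and the picture viewer there is one more tool, called after ">>>" as name(argument=value, ...), one argument or row to a line, values as JSON. arm_command: Moves the arm, as the interface text tells. Its arguments: {"type":"object","properties":{"xyz":{"type":"array","items":{"type":"array","items":{"type":"number"}}},"spin":{"type":"array","items":{"type":"number"}},"jaw":{"type":"number"},"squeeze":{"type":"number"}},"required":["xyz","spin"]}

```bash
mkdir -p pics; cat > h.py <<'E'
import numpy as np,cv2
from cell import *
def cloud(c):
    h,w=c["depth"].shape
    u,v=np.meshgrid(np.arange(w),np.arange(h))
    return pts(c,u.ravel(),v.ravel(),c["depth"].ravel()).reshape(h,w,3)
def pts(c,u,v,d):
    K=np.array([[c["fx"],0,c["cx"]],[0,c["fy"],c["cy"]],[0,0,1]])
    n=cv2.undistortPoints(np.stack([u,v],-1).astype(float).reshape(-1,1,2),K,np.array(c["dist_coeffs"],float)).reshape(-1,2)
    d=np.asarray(d).reshape(-1)
    P=np.stack([n[:,0]*d,-n[:,1]*d,-d],-1)
    T=np.array(c["world_from_camera"])
    return P@T[:3,:3].T+T[:3,3]
def onplane(c,u,v,z):
    T=np.array(c["world_from_camera"]);o=T[:3,3]
    p=pts(c,np.atleast_1d(u),np.atleast_1d(v),np.ones(np.size(u)))-o
    return o+p*((z-o[2])/p[:,2:])
E
python3 - <<'E'
from h import *
s=observe();print(s)
for n in("scene","top"):
    c=read_camera(n);np.savez(f"{n}0.npz",**c)
    cv2.imwrite(f"pics/{n}0.png",c["img"][...,::-1]);print(n,np.array(c["world_from_camera"]).round(3),c["fx"],(c["depth"]>0).mean())
a=[cv2.imread(f"pics/{n}0.png") for n in("top","scene")]
cv2.imwrite("pics/both0.png",cv2.resize(np.vstack(a),(0,0),fx=.78,fy=.78))
E
```

```text
{'time': 0.0, 'qpos': array([-1.28497878e+00,  3.42713246e-01,  1.52500456e+00, -1.54505144e-05,
        1.27536969e+00, -1.45998242e-01]), 'qvel': array([ 0.00044692, -0.00029408, -0.00066887, -0.0004023 , -0.00043273,
        0.00129627]), 'joint_efforts': array([-1.20577966e-03, -4.31238949e+01, -2.44214541e+01,  7.16224336e-02,
        5.59552107e-02, -1.09281798e-04]), 'tool_pos': array([ 0.21970551, -0.47667423,  0.40405402]), 'tool_rot': array([-3.14011156e+00, -2.02852859e-04,  4.31820149e-01]), 'contact_force': array([ 0.06010203, -0.17572823, -0.95121384]), 'torque': array([-0.02157819, -0.0153318 ,  0.04290229]), 'grip_force': 0.0, 'opening': 0.09182026985493878}
scene [[ 0.078 -0.859  0.506  1.177]
 [ 0.997  0.07  -0.034 -0.045]
 [-0.006  0.507  0.862  1.207]
 [ 0.     0.     0.     1.   ]] 459.8313898120752 0.9961954752604166
top [[-0.02   0.994 -0.11   0.378]
 [-1.    -0.018  0.016  0.034]
 [ 0.014  0.111  0.994  1.535]
 [ 0.     0.     0.     1.   ]] 453.7118656250347 0.9959157307942709
```

View pics/top0.png

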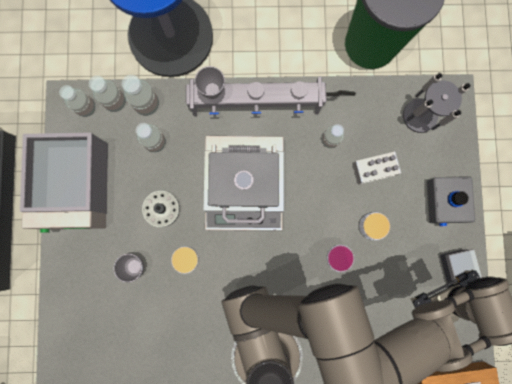

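View pics/scene0.png

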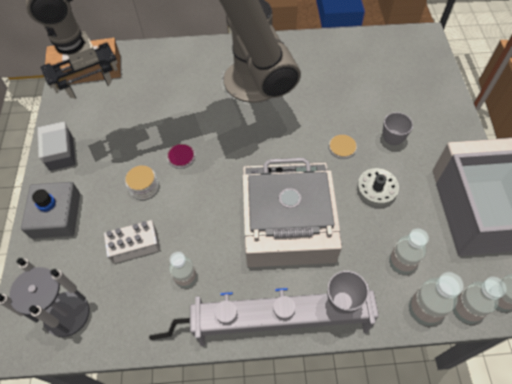

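The top view shows the closed centrifuge at about (244,185) with its bar at (243,212). The rotor is at (160,208), left of it. The scene view agrees: lid centre (290,198), bar (288,163), rotor (378,186).

```bash
python3 - <<'E'
from h import *
for n,box in(("top",(195,125,295,240)),("scene",(235,150,345,270))):
    c=dict(np.load(n+"0.npz"));P=cloud(c)
    x0,y0,x1,y1=box;Q=P[y0:y1,x0:x1].reshape(-1,3)
    z=Q[:,2]
    print(n,"z hist",np.histogram(z,np.arange(-.01,.17,.01)))
    m=(z>.06)
    r=cv2.minAreaRect((Q[m][:,:2]*1000).astype(np.float32));print("body rect",r)
    # lid dark & high
    I=c["img"][y0:y1,x0:x1].reshape(-1,3).astype(int)
    L=(z>.118)&(I.mean(1)<130)
    print("lid rect",cv2.minAreaRect((Q[L][:,:2]*1000).astype(np.float32)),np.median(z[L]))
    # rotor
    b=(140,185,182,232) if n=="top" else (355,165,402,210)
    R=P[b[1]:b[3],b[0]:b[2]].reshape(-1,3)
    m=(R[:,2]>.03)&(R[:,2]<.09)
    print("rotor",cv2.minEnclosingCircle((R[m][:,:2]*1000).astype(np.float32)),R[m][:,2].max())
    h=R[:,2]>.06;print("hub",h.sum(),R[h].mean(0),cv2.minEnclosingCircle((R[h][:,:2]*1000).astype(np.float32)))
    # handle candidates: x less than lid front
    H=(z>.105)&(Q[:,0]<.47)
    print("bar pts",H.sum());print(Q[H][:,:].mean(0),Q[H].min(0),Q[H].max(0))
    print("bench z",np.median(P[300:340,60:100,2]) if n=="top" else 0)
a=[cv2.imread("pics/top0.png")[125:240,130:300],cv2.imread("pics/scene0.png")[140:275,230:410]]
a=[cv2.resize(x,(780,int(780*x.shape[0]/x.shape[1])),interpolation=2)for x in a]
cv2.imwrite("pics/crop.png",a[0])
E
```

```text
top z hist (array([1926, 2121,    1,    0,    0,    0,    9,  321,  416,  456,  124,
        418, 1245, 1166, 3225,   32,    0]), array([-0.01,  0.  ,  0.01,  0.02,  0.03,  0.04,  0.05,  0.06,  0.07,
        0.08,  0.09,  0.1 ,  0.11,  0.12,  0.13,  0.14,  0.15,  0.16]))
body rect ((545.245361328125, 64.40497589111328), (249.38710021972656, 333.3660583496094), 88.91545104980469)
lid rect ((531.2227172851562, 52.821380615234375), (197.47096252441406, 289.74554443359375), 76.77921295166016) 0.13215038446955285
rotor ((489.08447265625, 341.0886535644531), 60.107872009277344) 0.07942550403023074
hub 85 [0.47992694 0.31476555 0.19144079] ((439.5150451660156, 194.01649475097656), 171.56724548339844)
bar pts 243
[0.4341034  0.06230286 0.34913154] [0.37795444 0.00292257 0.12166003] [0.46988744 0.13045488 1.53510125]
bench z -7.663386768497205e-06
scene z hist (array([2003, 1653,  141,  124,  117,  133,  135,  327,  387,  298,  154,
        654, 1669, 1454, 3885,    6,    0]), array([-0.01,  0.  ,  0.01,  0.02,  0.03,  0.04,  0.05,  0.06,  0.07,
        0.08,  0.09,  0.1 ,  0.11,  0.12,  0.13,  0.14,  0.15,  0.16]))
body rect ((794.4910278320312, 58.24750518798828), (250.68614196777344, 770.2550659179688), 88.36758422851562)
lid rect ((808.9456787109375, 62.95505905151367), (215.6004638671875, 736.1233520507812), 89.9000244140625) 0.12898315914282832
rotor ((491.8584899902344, 342.5615539550781), 62.89560317993164) 0.07672753357449369
hub 113 [0.53502876 0.31805351 0.14016142] ((825.53076171875, 152.8625946044922), 403.4178466796875)
bar pts 234
[0.44786869 0.06340797 0.12760469] [ 0.43472445 -0.04181773  0.10575643] [0.46988601 0.1326748  0.13530069]
bench z 0
```

View pics/crop.png

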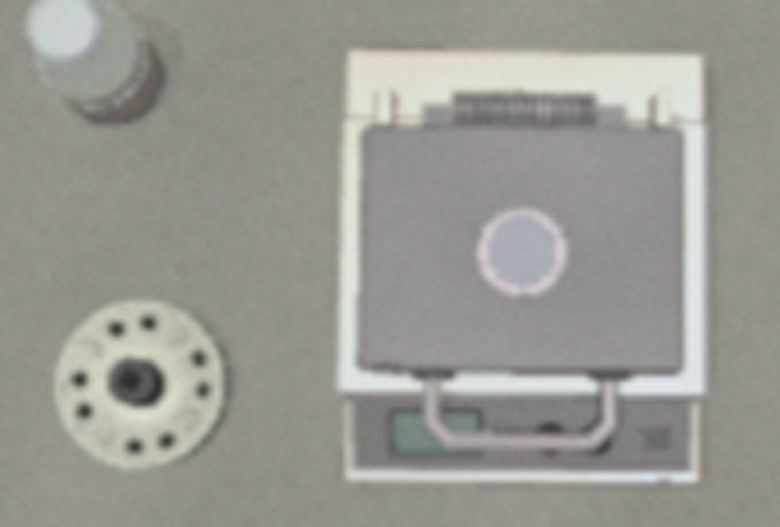

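The enlarged top crop shows the bar running (445,438)–(595,440), the lid's edges at u 360 and 683, and the hub at (135,382). Next I'll refine these from the bar, hub and lid pixels.

```bash
cat > fit.py <<'E'
from h import *
for n,box in(("top",(195,125,295,240)),("scene",(235,150,345,270))):
    c=dict(np.load(n+"0.npz"));P=cloud(c)
    Q=P[box[1]:box[3],box[0]:box[2]].reshape(-1,3);Q=Q[(Q[:,2]<.3)]
    z=Q[:,2];D=Q[(z>.06)&(Q[:,0]<.9)]
    print(n,"body x",np.percentile(D[:,0],[.5,99.5]),"y",np.percentile(D[:,1],[.5,99.5]))
    # side edges y(x): yaw
    for sgn in(1,-1):
        e=[]
        for x in np.arange(.48,.66,.01):
            k=D[(abs(D[:,0]-x)<.005)&(D[:,2]>.095)]
            if len(k)>5:e.append((x,sgn*np.percentile(sgn*k[:,1],98)))
        print("side",np.polyfit(*np.array(e).T,1).round(4),np.mean(e,0).round(4))
    B=Q[(z>.11)&(Q[:,0]<.455)&(Q[:,0]>.38)]
    B=B[B[:,0]<np.percentile(B[:,0],3)+.014]
    print("bar",len(B),B.mean(0).round(4),B.min(0).round(4),B.max(0).round(4),"yaw slope",np.polyfit(B[:,1],B[:,0],1).round(4))
    b=(140,185,182,232) if n=="top" else (355,165,402,210)
    R=P[b[1]:b[3],b[0]:b[2]].reshape(-1,3);h=R[(R[:,2]>.055)&(R[:,2]<.1)]
    print("hub",len(h),np.median(h,0).round(4),((h.min(0)+h.max(0))/2).round(4),(h.max(0)-h.min(0)).round(4))
E
python3 fit.py
```

```text
top body x [0.41168966 0.70999532] y [-0.06040209  0.1870493 ]
side [-0.0225  0.1955] [0.57   0.1827]
side [-0.0296 -0.0394] [ 0.57   -0.0562]
bar 152 [0.4398 0.0648 0.1294] [0.4339 0.0033 0.1232] [0.4481 0.1242 0.1387] yaw slope [0.0075 0.4393]
hub 82 [0.4904 0.3398 0.0705] [0.4892 0.3401 0.0685] [0.0295 0.0314 0.0218]
scene body x [0.41543897 0.71614473] y [-0.06072251  0.18771866]
side [-0.0325  0.2026] [0.57   0.1841]
side [-0.0166 -0.0463] [ 0.57   -0.0557]
bar 168 [0.4429 0.0652 0.1278] [0.4347 0.0055 0.1191] [0.4495 0.128  0.1347] yaw slope [0.0205 0.4416]
hub 118 [0.4937 0.3415 0.0698] [0.4919 0.3424 0.066 ] [0.0353 0.0336 0.0215]
```

>>> arm_command(
  xyz=[
    [8,19,0],
    [14,35,0],
    [17,42,0],
    [17,42,0],
    [17,42,0],
    [17,42,0],
    [17,42,0],
    [17,42,0],
    [17,42,0],
    [17,42,0],
    [17,42,0],
    [17,42,0],
    [15,36,0],
    [14,32,0],
    [0,0,0],
    [0,0,0],
  ],
  spin=[2,4,5,5,5,5,5,5,5,5,5,5,5,3,0,0],
  jaw=-0.24,
  squeeze=25,
)

```text
time: 1.7
tool_pos: [0.4406, 0.0656, 0.4042]
tool_rot: [-3.14, 0.0, 1.55]
contact_force: [-0.3, -0.8, -0.1]
opening: 0.0348
grip_force: 0.0
```

```bash
python3 - <<'E'
from h import *
c=read_camera("wrist");np.savez("w1.npz",**c);cv2.imwrite("pics/w1.png",c["img"][...,::-1])
s=observe();print(s["tool_pos"],s["tool_rot"],s["opening"],np.array(c["world_from_camera"]).round(3))
E
```

```text
[0.44044047 0.06497542 0.4043684 ] [-3.14045934e+00  4.25043329e-04  1.54880024e+00] 0.03501207492520242 [[ 1.     0.019  0.006  0.443]
 [-0.02   0.952  0.305  0.149]
 [-0.    -0.305  0.952  0.384]
 [ 0.     0.     0.     1.   ]]
```

View pics/w1.png

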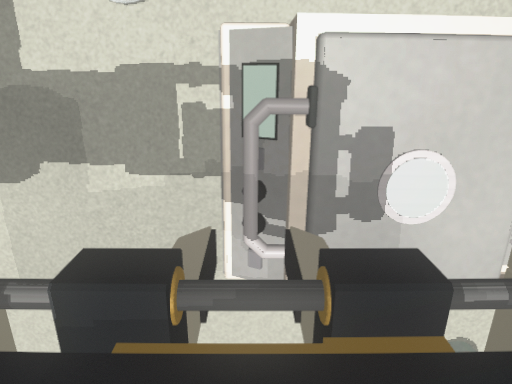

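The wrist view shows the bar upright at u≈251 (v 125–240), midway between the fingers. The lid's front edge is at u≈315.

```bash
python3 - <<'E'
from h import *
c=dict(np.load("w1.npz"));P=cloud(c)
for v in range(130,236,15):
    r=P[v,225:300];k=r[(r[:,2]>.115)&(r[:,2]<.16)]
    print(v,len(k),k.min(0).round(4),k.max(0).round(4),k.mean(0).round(4))
E=P[150:210,318:370].reshape(-1,3);print("lid top",np.median(E[:,2]))
for v in (140,170,200):
    r=P[v,290:330];print(v,r[r[:,2]>.125][:2].round(4))
E
```

```text
130 16 [0.4364 0.1104 0.1247] [0.4476 0.111  0.1296] [0.442  0.1108 0.128 ]
145 16 [0.4361 0.0988 0.1241] [0.4475 0.0999 0.1301] [0.4418 0.0995 0.1281]
160 16 [0.4358 0.087  0.1246] [0.4474 0.0885 0.1303] [0.4416 0.088  0.1282]
175 16 [0.4355 0.0749 0.1245] [0.4472 0.0766 0.1298] [0.4414 0.076  0.1279]
190 15 [0.4352 0.0627 0.1244] [0.4462 0.0647 0.1306] [0.4407 0.0639 0.1284]
205 15 [0.4348 0.0502 0.1249] [0.4461 0.0523 0.1307] [0.4405 0.0513 0.1282]
220 15 [0.4345 0.0367 0.1239] [0.4459 0.0393 0.1301] [0.4402 0.0385 0.1283]
235 15 [0.4341 0.0229 0.1234] [0.4457 0.026  0.1301] [0.44   0.025  0.1279]
lid top 0.13156953472622676
140 [[0.4883 0.102  0.126 ]
 [0.4888 0.1023 0.1274]]
170 [[0.4875 0.0787 0.1263]
 [0.4879 0.0793 0.1285]]
200 [[0.4868 0.0539 0.1261]
 [0.4875 0.0541 0.1266]]
```

>>> arm_command(
  xyz=[
    [1,0,-15],
    [0,0,-30],
    [0,0,-30],
    [0,0,-26],
    [0,0,-14],
    [0,0,-6],
    [0,0,0],
    [0,0,0],
  ],
  spin=[0,0,0,0,0,0,0,0],
)

```text
time: 2.55
tool_pos: [0.442, 0.0647, 0.2845]
tool_rot: [3.14, 0.0, 1.548]
contact_force: [0.2, -1.3, 0.1]
opening: 0.0351
grip_force: 0.0
```

>>> arm_command(
  xyz=[
    [0,0,0],
    [0,0,0],
    [0,0,0],
    [0,0,0],
  ],
  spin=[0,0,0,0],
  jaw=-1,
  squeeze=15,
)

```text
time: 2.95
tool_pos: [0.4408, 0.0653, 0.2836]
tool_rot: [-3.138, 0.0, 1.549]
contact_force: [-6.0, -0.1, 2.5]
opening: 0.0113
grip_force: 15.0
```

>>> arm_command(
  xyz=[
    [0.3,0,12],
    [1.4,0,16],
    [3.3,0,19.5],
    [5,-0.2,19.5],
    [6.5,-0.2,18.5],
    [8.5,-0.2,18],
    [9.5,-0.2,17.5],
    [11.5,-0.3,16.5],
    [12.5,-0.3,15],
    [0,0,0],
  ],
  spin=[0,0,0,0,0,0,0,0,0,0],
)

```text
time: 3.95
tool_pos: [0.4987, 0.0639, 0.4391]
tool_rot: [-3.137, 0.001, 1.549]
contact_force: [-19.1, -1.9, 15.3]
opening: 0.0115
grip_force: 15.0
```

>>> arm_command(
  xyz=[
    [-1.5,0,1.3],
    [0,0,0],
  ],
  spin=[0,0],
)

```text
time: 4.15
tool_pos: [0.4975, 0.0638, 0.4383]
tool_rot: [-3.139, 0.001, 1.549]
contact_force: [-8.8, -0.7, 6.1]
opening: 0.0115
grip_force: 15.0
```

>>> arm_command(
  xyz=[
    [13,-0.3,15],
    [15,-0.4,13],
    [16,-0.4,11.5],
    [17.5,-0.4,10],
    [18,-0.4,8.5],
    [18.5,-0.5,7],
    [0,0,0],
  ],
  spin=[0,0,0,0,0,0,0],
)

```text
time: 4.85
tool_pos: [0.5981, 0.0611, 0.5039]
tool_rot: [3.138, 0.0, 1.548]
contact_force: [-1.5, -1.7, 7.4]
opening: 0.0117
grip_force: 15.0
```

>>> arm_command(
  xyz=[
    [19,-0.4,6],
    [19.5,-0.5,4],
    [20,-0.5,2],
    [16,-0.4,0.5],
    [0,0,0],
    [0,0,0],
  ],
  spin=[0,0,0,0,0,0],
)

```text
time: 5.45
tool_pos: [0.6715, 0.0592, 0.5147]
tool_rot: [3.141, 0.001, 1.548]
contact_force: [1.2, -2.2, -1.0]
opening: 0.0113
grip_force: 15.0
```

>>> arm_command(
  xyz=[
    [4,0,0],
    [4,0,0],
    [4,0,0],
    [3,0,0],
    [0,0,0],
    [0,0,0],
    [0,0,0],
  ],
  spin=[0,0,0,0,0,0,0],
  jaw=0.2,
)

```text
time: 6.15
tool_pos: [0.6861, 0.0597, 0.5151]
tool_rot: [-3.142, -0.0, 1.549]
contact_force: [-0.8, -0.2, 0.1]
opening: 0.055
grip_force: 0.0
```

>>> arm_command(
  xyz=[
    [0,0,10],
    [0,0,20],
    [0,0,20],
    [0,0,10],
    [0,0,0],
  ],
  spin=[0,0,0,0,0],
)

```text
time: 6.65
tool_pos: [0.6858, 0.0596, 0.577]
tool_rot: [3.138, 0.0, 1.549]
contact_force: [-0.5, 0.8, -0.6]
opening: 0.055
grip_force: 0.0
```

```bash
python3 - <<'E'
from h import *
c=read_camera("top");np.savez("top1.npz",**c);cv2.imwrite("pics/top1.png",c["img"][...,::-1])
a=read_camera("scene");np.savez("scene1.npz",**a)
cv2.imwrite("pics/sc1.png",cv2.resize(np.hstack([c["img"][110:250,130:310],a["img"][110:250,220:400]])[...,::-1],(800,311)))
print(observe()["tool_pos"])
E
```

```text
[0.68624416 0.0596163  0.57458875]
```

View pics/sc1.png

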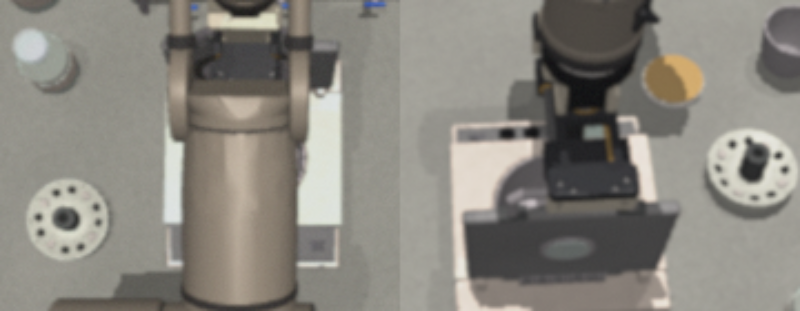

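The lid stands open on its own (top-right panel in the scene view), and the rotor hasn't moved. Next I turn half over the chamber and look at the spindle, keeping the camera on the robot side so it clears the lid.

>>> arm_command(
  xyz=[
    [-6,0,0],
    [-14,0,0],
    [-16,0,-5],
    [-16,0,-15],
    [-16,0,-20],
    [-16,0,-25],
    [-14,0,-25],
    [-10,0,-25],
    [-6,1,-20],
    [-3,1,-15],
    [0,0,-5],
    [0,0,0],
    [0,0,0],
    [0,0,0],
  ],
  spin=[4,8,8,8,8,8,8,8,8,8,8,5,2.3,0],
)

```text
time: 8.15
tool_pos: [0.5688, 0.0616, 0.419]
tool_rot: [3.141, -0.002, -3.141]
contact_force: [0.8, -0.2, -0.2]
opening: 0.0548
grip_force: 0.0
```

```bash
python3 - <<'E'
from h import *
c=read_camera("wrist");np.savez("w2.npz",**c);cv2.imwrite("pics/w2.png",c["img"][...,::-1])
s=observe();print(s["tool_pos"],s["tool_rot"],s["opening"])
P=cloud(c).reshape(-1,3)
k=P[(abs(P[:,0]-.569)<.04)&(abs(P[:,1]-.062)<.04)&(P[:,2]<.12)]
print(np.histogram(k[:,2],np.arange(.02,.121,.01)))
for a,b in((.06,.07),(.07,.08),(.08,.088),(.088,.093),(.093,.097),(.097,.12)):
    q=k[(k[:,2]>a)&(k[:,2]<b)]
    if len(q):print(a,len(q),q.mean(0).round(4),q.min(0).round(4),q.max(0).round(4))
E
```

```text
[0.56884042 0.06161524 0.41925103] [ 3.14144116e+00 -1.50239952e-03  3.14129164e+00] 0.05473994618730067
(array([3044, 1350,  614,   24,   25,   30,   34,   95,   20,    0]), array([0.02, 0.03, 0.04, 0.05, 0.06, 0.07, 0.08, 0.09, 0.1 , 0.11, 0.12]))
0.06 25 [0.5641 0.0643 0.0648] [0.5626 0.0593 0.06  ] [0.568  0.0702 0.0697]
0.07 30 [0.5642 0.0653 0.075 ] [0.5627 0.0594 0.0702] [0.5686 0.0711 0.0799]
0.08 26 [0.5642 0.0647 0.0842] [0.5626 0.0595 0.0805] [0.5672 0.0707 0.0875]
0.088 39 [0.5653 0.0649 0.091 ] [0.5624 0.0595 0.0884] [0.5705 0.0707 0.093 ]
0.093 39 [0.5672 0.0654 0.0947] [0.5637 0.0605 0.0931] [0.5729 0.0697 0.0967]
0.097 45 [0.5676 0.0649 0.1   ] [0.5645 0.0614 0.0973] [0.5715 0.0678 0.1027]
```

View pics/w2.png

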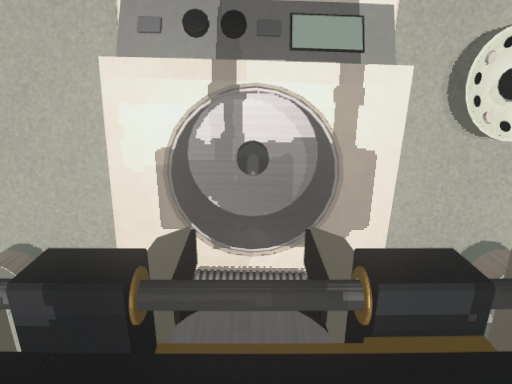

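The wrist view shows the spindle at pixel (252,160), in the middle of the chamber. That puts it at about (0.5685, 0.065), so next I move above the rotor.

>>> arm_command(
  xyz=[
    [-5,15,0],
    [-9,32,0],
    [-12,42,0],
    [-12,42,0],
    [-12,42,0],
    [-12,42,0],
    [-10,38,0],
    [-7,26,0],
    [0,0,0],
    [0,0,0],
  ],
  spin=[0,0,0,0,0,0,0,0,0,0],
)

```text
time: 9.2
tool_pos: [0.4893, 0.3415, 0.4198]
tool_rot: [-3.141, -0.0, -3.139]
contact_force: [0.4, -0.8, -0.2]
opening: 0.055
grip_force: 0.0
```

```bash
python3 - <<'E'
from h import *
c=read_camera("wrist");np.savez("w3.npz",**c);cv2.imwrite("pics/w3.png",c["img"][...,::-1])
s=observe();print(s["tool_pos"],s["tool_rot"],s["opening"])
P=cloud(c).reshape(-1,3)
k=P[(abs(P[:,0]-.490)<.07)&(abs(P[:,1]-.341)<.07)&(P[:,2]<.12)]
print(np.histogram(k[:,2],np.arange(-.005,.08,.005)))
for a,b in((.034,.04),(.045,.06),(.06,.069),(.069,.08)):
    q=k[(k[:,2]>a)&(k[:,2]<b)];q2=q[abs(q[:,0]-.49)<.1]
    if len(q):print(a,len(q),np.median(q,0).round(4),q.min(0).round(4),q.max(0).round(4),cv2.minEnclosingCircle((q[:,:2]*1000).astype(np.float32)))
E
```

```text
[0.48979715 0.3406738  0.41987588] [-3.14117037e+00 -3.00714877e-04 -3.14070457e+00] 0.05516647288619296
(array([3221, 1236,    4,    5,   48, 2652, 1559, 2849, 1360,   39,   42,
         49,   43,   47,   84,  677]), array([-0.005,  0.   ,  0.005,  0.01 ,  0.015,  0.02 ,  0.025,  0.03 ,
        0.035,  0.04 ,  0.045,  0.05 ,  0.055,  0.06 ,  0.065,  0.07 ,
        0.075]))
0.034 2072 [0.4872 0.3432 0.0354] [0.4315 0.2844 0.034 ] [0.5501 0.4029 0.04  ] ((490.86712646484375, 343.49981689453125), 60.19298553466797)
0.045 134 [0.4797 0.343  0.0529] [0.4738 0.3274 0.0452] [0.4986 0.3594 0.06  ] ((485.70440673828125, 343.40264892578125), 15.970677375793457)
0.06 90 [0.4805 0.344  0.0646] [0.4738 0.327  0.0601] [0.4986 0.3597 0.069 ] ((486.552490234375, 343.35968017578125), 16.3665828704834)
0.069 718 [0.4896 0.343  0.0714] [0.4737 0.3272 0.069 ] [0.5072 0.3597 0.0739] ((490.402099609375, 343.4139099121094), 16.783910751342773)
```

>>> arm_command(
  xyz=[
    [1,2.5,-15],
    [0,0,-35],
    [0,0,-40],
    [0,0,-40],
    [0,0,-35],
    [0,0,-20],
    [0,0,-12],
    [0,0,-6],
    [0,0,0],
    [0,0,0],
  ],
  spin=[0,0,0,0,0,0,0,0,0,0],
)

```text
time: 10.25
tool_pos: [0.4917, 0.3431, 0.2182]
tool_rot: [3.141, 0.002, -3.141]
contact_force: [0.8, -0.6, -0.4]
opening: 0.0554
grip_force: 0.0
```

>>> arm_command(
  xyz=[
    [0,0,0],
    [0,0,0],
    [0,0,0],
    [0,0,0],
    [0,0,0],
  ],
  spin=[0,0,0,0,0],
  jaw=-1,
  squeeze=35,
)

```text
time: 10.75
tool_pos: [0.4913, 0.3431, 0.2176]
tool_rot: [3.141, 0.001, -3.141]
contact_force: [-0.3, -2.1, 5.4]
opening: 0.0334
grip_force: 35.0
```

>>> arm_command(
  xyz=[
    [0,0,5],
    [0,0,12],
    [0,0,25],
    [0,0,35],
    [0,0,35],
    [0,0,28],
    [0,0,15],
    [0,0,5],
    [0,0,0],
  ],
  spin=[0,0,0,0,0,0,0,0,0],
)

```text
time: 11.65
tool_pos: [0.491, 0.3431, 0.3774]
tool_rot: [3.141, 0.0, -3.141]
contact_force: [0.2, -1.0, -4.6]
opening: 0.0332
grip_force: 35.0
```

>>> arm_command(
  xyz=[
    [3,-8,0],
    [5,-18,0],
    [7,-28,0],
    [10,-36,0],
    [11,-38,0],
    [11,-38,0],
    [11,-38,0],
    [9,-32,0],
    [6,-22,0],
    [3,-13,0],
    [2,-7,0],
    [0,0,0],
    [0,0,0],
  ],
  spin=[0,0,0,0,0,0,0,0,0,0,0,0,0],
)

```text
time: 12.95
tool_pos: [0.569, 0.0659, 0.3768]
tool_rot: [3.141, -0.001, -3.14]
contact_force: [0.6, 0.2, -3.7]
opening: 0.0332
grip_force: 35.0
```

```bash
python3 - <<'E'
from h import *
c=read_camera("wrist");np.savez("w4.npz",**c);cv2.imwrite("pics/w4.png",c["img"][...,::-1])
s=observe();print(s["tool_pos"],s["tool_rot"],s["opening"],s["contact_force"])
P=cloud(c).reshape(-1,3)
zb=s["tool_pos"][2]-.2170
k=P[(abs(P[:,0]-.569)<.07)&(abs(P[:,1]-.065)<.07)]
for a,b in((.034,.04),(.045,.06),(.069,.076)):
    q=k[(k[:,2]-zb>a)&(k[:,2]-zb<b)]
    print(a,len(q),np.median(q,0).round(4),q.min(0).round(4),q.max(0).round(4),cv2.minEnclosingCircle((q[:,:2]*1000).astype(np.float32)))
E
```

```text
[0.56897673 0.0661172  0.37688402] [ 3.14110244e+00 -4.87869471e-04 -3.13966969e+00] 0.03318519115654446 [ 0.48195929  0.0487391  -3.99012597]
0.034 5068 [0.5366 0.0672 0.1948] [0.5082 0.0071 0.1939] [0.628  0.1268 0.1999] ((568.1603393554688, 66.97540283203125), 60.011566162109375)
0.045 2319 [0.5583 0.0669 0.2133] [0.5505 0.0337 0.2049] [0.5764 0.1001 0.2199] ((558.61279296875, 66.9188003540039), 33.21434020996094)
0.069 2398 [0.5589 0.0672 0.2308] [0.551  0.0403 0.2289] [0.5847 0.0934 0.2359] ((558.3309936523438, 66.83415222167969), 26.581438064575195)
```

View pics/w4.png

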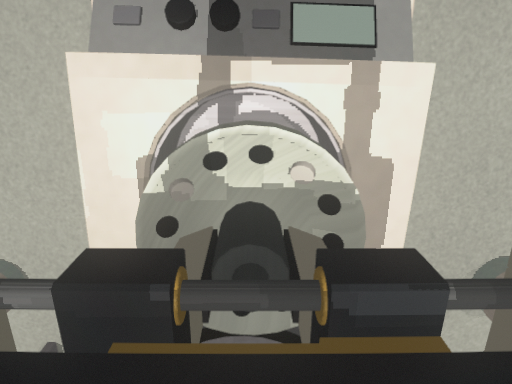

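The held rotor sits centred in the grip, with its hub at pixel (250,260) and its axis at about (0.568, 0.067). It needs to shift −2 mm in y, then go down slowly.

>>> arm_command(
  xyz=[
    [0,-1,-5],
    [0,-1,-12],
    [0,0,-15],
    [0,0,-12],
    [0,0,-6],
    [0,0,-3],
    [0,0,0],
  ],
  spin=[0,0,0,0,0,0,0],
)

```text
time: 13.7
tool_pos: [0.5693, 0.0631, 0.3237]
tool_rot: [3.141, -0.0, -3.141]
contact_force: [-0.2, -0.9, -4.5]
opening: 0.0332
grip_force: 35.0
```

>>> arm_command(
  xyz=[
    [0,0,-3],
    [0,0,-4],
    [0,0,-4],
    [0,0,-3],
    [0,0,-2],
    [0,0,0],
    [0,0,0],
  ],
  spin=[0,0,0,0,0,0,0],
)

```text
time: 14.4
tool_pos: [0.5693, 0.0631, 0.3081]
tool_rot: [3.141, 0.0, -3.141]
contact_force: [-0.3, 0.0, -4.8]
opening: 0.0331
grip_force: 35.0
```

>>> arm_command(
  xyz=[
    [0,0,-3],
    [0,0,-3],
    [0,0,-3],
    [0,0,-3],
    [0,0,-2],
    [0,0,0],
  ],
  spin=[0,0,0,0,0,0],
)

```text
time: 15.0
tool_pos: [0.5691, 0.0631, 0.2936]
tool_rot: [3.141, -0.001, -3.141]
contact_force: [-0.1, 0.5, -4.5]
opening: 0.0331
grip_force: 35.0
```

>>> arm_command(
  xyz=[
    [0,0,-3],
    [0,0,-4],
    [0,0,-4],
    [0,0,-4],
    [0,0,-4],
    [0,0,-3],
    [0,0,-2],
    [0,0,0],
  ],
  spin=[0,0,0,0,0,0,0,0],
)

```text
time: 15.8
tool_pos: [0.5692, 0.0631, 0.2697]
tool_rot: [3.142, -0.001, -3.141]
contact_force: [0.3, 0.5, -4.7]
opening: 0.0329
grip_force: 35.0
```

>>> arm_command(
  xyz=[
    [0,0,-1.5],
    [0,0,-1],
    [0,0,-1],
    [0,0,-0.5],
    [0,0,0],
  ],
  spin=[0,0,0,0,0],
)

```text
time: 16.3
tool_pos: [0.5692, 0.0631, 0.266]
tool_rot: [3.141, -0.0, -3.141]
contact_force: [0.6, 0.5, -4.1]
opening: 0.0331
grip_force: 35.0
```

>>> arm_command(
  xyz=[
    [0,0,-0.5],
    [0,0,-0.5],
    [0,0,-0.5],
    [0,0,0],
  ],
  spin=[0,0,0,0],
)

```text
time: 16.7
tool_pos: [0.5693, 0.0631, 0.2656]
tool_rot: [3.142, 0.001, -3.141]
contact_force: [-2.9, -0.4, 5.1]
opening: 0.033
grip_force: 35.0
```

Force flipped by about 10 N at the expected height, so it's seated. Release and lift.

>>> arm_command(
  xyz=[
    [0,0,0],
    [0,0,0],
    [0,0,0],
    [0,0,0],
    [0,0,0],
  ],
  spin=[0,0,0,0,0],
  jaw=0.2,
)

```text
time: 17.2
tool_pos: [0.5693, 0.0631, 0.2644]
tool_rot: [3.142, -0.0, -3.141]
contact_force: [0.4, -0.3, -0.4]
opening: 0.0547
grip_force: 0.0
```

>>> arm_command(
  xyz=[
    [0,0,8],
    [0,0,20],
    [0,0,35],
    [0,0,40],
    [0,0,30],
    [0,0,15],
    [0,0,6],
    [0,0,0],
  ],
  spin=[0,0,0,0,0,0,0,0],
)

```text
time: 18.0
tool_pos: [0.5692, 0.0631, 0.4193]
tool_rot: [3.142, 0.002, -3.141]
contact_force: [-0.7, -0.4, -1.3]
opening: 0.0551
grip_force: 0.0
```

```bash
python3 - <<'E'
from h import *
c=read_camera("wrist");np.savez("w5.npz",**c);cv2.imwrite("pics/w5.png",c["img"][...,::-1])
s=observe();print(s["tool_pos"],s["tool_rot"],s["opening"],s["contact_force"])
P=cloud(c).reshape(-1,3)
k=P[(abs(P[:,0]-.569)<.065)&(abs(P[:,1]-.065)<.065)]
q=k[abs(k[:,2]-.12)<.01];q=q[np.hypot(q[:,0]-.5685,q[:,1]-.065)<.025];print("hub",len(q),np.median(q,0),q.min(0),q.max(0))
r=np.hypot(k[:,0]-.5685,k[:,1]-.065);q=k[(r>.05)&(r<.058)&(k[:,2]<.1)&(k[:,2]>.07)]
A=np.c_[q[:,:2]-[.5685,.065],np.ones(len(q))];print("rim plane",np.linalg.lstsq(A,q[:,2],rcond=None)[0])
sc=read_camera("scene");Q=cloud(sc);np.savez("scene2.npz",**sc)
Q=Q.reshape(-1,3);L=Q[(Q[:,0]>.62)&(Q[:,0]<.76)&(abs(Q[:,1]-.06)<.1)&(Q[:,2]>.15)&(Q[:,2]<.37)]
for z in np.arange(.16,.38,.02):
    m=L[abs(L[:,2]-z)<.01];print(round(z,2),len(m),np.percentile(m[:,0],[5,50,95]).round(4) if len(m) else "", (m[:,1].min(),m[:,1].max()) if len(m) else "")
E
```

```text
[0.56905686 0.06311156 0.41818169] [ 3.14150087e+00 -5.07294641e-04 -3.14088955e+00] 0.05505108377717275 [-1.09459665  0.61480472 -0.11544462]
hub 1052 [0.56730225 0.06423592 0.11938863] [0.5516183  0.04766397 0.11003971] [0.58462589 0.08085606 0.12137994]
rim plane [-0.00047682  0.00502307  0.08229722]
0.16 220 [0.6763 0.6792 0.682 ] (np.float64(-0.039959430182447034), np.float64(0.15997404173595567))
0.18 230 [0.6778 0.6808 0.6838] (np.float64(-0.039820867779028546), np.float64(0.1594298294937104))
0.2 216 [0.6794 0.6833 0.6863] (np.float64(-0.03924328728796541), np.float64(0.15971352146877363))
0.22 259 [0.6814 0.6861 0.6887] (np.float64(-0.03899840141048447), np.float64(0.15942029746199488))
0.24 281 [0.6835 0.6875 0.69  ] (np.float64(-0.03859660409508138), np.float64(0.1594183768314439))
0.26 280 [0.6851 0.6885 0.6911] (np.float64(-0.038046748737415405), np.float64(0.15954276734683007))
0.28 303 [0.6869 0.6901 0.6931] (np.float64(-0.03998824276295039), np.float64(0.15995795080888062))
0.3 715 [0.6767 0.6884 0.6938] (np.float64(-0.0395986051684579), np.float64(0.15974509237010617))
0.32 62 [0.6811 0.6895 0.6932] (np.float64(-0.012343187824663607), np.float64(0.13408163060929526))
0.34 80 [0.6852 0.692  0.6957] (np.float64(-0.003578985259981869), np.float64(0.12505899777198815))
0.36 268 [0.685  0.6909 0.6956] (np.float64(0.00333019869174158), np.float64(0.11913907333670873))
```

View pics/w5.png

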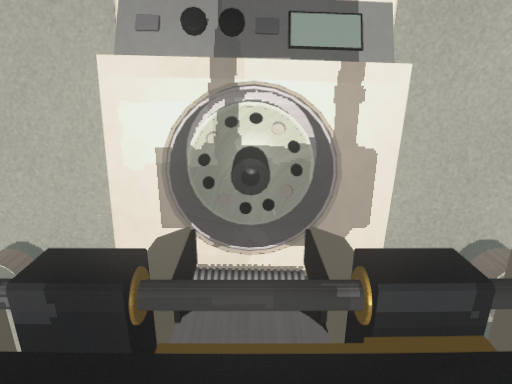

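The rotor is home: its hub is at (250,165), with its top at 0.1195 m against 0.120 expected, and the rim is level. The lid is at its stop with the bar at x≈0.690. Now I go back for the bar.

>>> arm_command(
  xyz=[
    [0,0,15],
    [0,0,30],
    [0,0,35],
    [0,0,35],
    [0,0,25],
    [5,0,16],
    [12,0,0],
    [20,-1,0],
    [24,-1,0],
    [24,-1,0],
    [20,0,0],
    [11,0,0],
    [5,0,0],
    [0,0,0],
  ],
  spin=[-4,-8,-8,-8,-8,-8,-8,-8,-8,-8,-8,-5,-2.3,0],
)

```text
time: 19.5
tool_pos: [0.6916, 0.06, 0.5717]
tool_rot: [-3.138, 0.0, 1.548]
contact_force: [-0.4, 0.1, 0.6]
opening: 0.0552
grip_force: 0.0
```

>>> arm_command(
  xyz=[
    [0,0,-10],
    [0,0,-20],
    [0,0,-18],
    [0,0,-8],
    [0,0,-4],
    [0,0,0],
  ],
  spin=[0,0,0,0,0,0],
)

```text
time: 20.1
tool_pos: [0.6902, 0.0601, 0.5145]
tool_rot: [-3.141, 0.0, 1.549]
contact_force: [-1.0, 0.1, -0.3]
opening: 0.0551
grip_force: 0.0
```

>>> arm_command(
  xyz=[
    [0,0,0],
    [0,0,0],
    [0,0,0],
    [0,0,0],
    [0,0,0],
  ],
  spin=[0,0,0,0,0],
  jaw=-1,
  squeeze=15,
)

```text
time: 20.6
tool_pos: [0.6902, 0.0601, 0.5147]
tool_rot: [3.141, -0.0, 1.549]
contact_force: [0.3, 0.3, -0.2]
opening: 0.0202
grip_force: 0.0
```

>>> arm_command(
  xyz=[
    [0,0,0],
    [0,0,0],
    [0,0,0],
  ],
  spin=[0,0,0],
)

```text
time: 20.9
tool_pos: [0.6899, 0.0601, 0.5145]
tool_rot: [-3.14, 0.0, 1.549]
contact_force: [-4.5, 0.4, 0.3]
opening: 0.0113
grip_force: 15.0
```

>>> arm_command(
  xyz=[
    [-6,0.1,0.5],
    [-12,0.3,0.5],
    [-15,0.4,0],
    [-15.5,0.4,-1],
    [-16,0.4,-2],
    [-15.5,0.4,-3.5],
    [-15.5,0.4,-4.5],
    [-10,0.3,-3.5],
    [0,0,0],
  ],
  spin=[0,0,0,0,0,0,0,0,0],
)

```text
time: 21.8
tool_pos: [0.5837, 0.063, 0.5015]
tool_rot: [3.14, -0.0, 1.549]
contact_force: [-0.5, 0.4, 0.5]
opening: 0.0112
grip_force: 15.0
```

```bash
cat > ang.py <<'E'
from h import *
for n in("scene","top"):
    Q=cloud(read_camera(n)).reshape(-1,3)
    best=None
    # lid panel points: side strips, clear of the gripper
    m=((Q[:,1]>.125)&(Q[:,1]<.165)|(Q[:,1]>-.042)&(Q[:,1]<-.005))&(Q[:,2]>.15)&(Q[:,2]<.34)&(Q[:,0]>.45)&(Q[:,0]<.72)
    L=Q[m][:,[0,2]]
    if len(L)<40: print(n,"few",len(L));continue
    rng=np.random.default_rng(0);b=None
    for _ in range(300):
        i,j=rng.choice(len(L),2,replace=False);d=L[j]-L[i]
        if np.hypot(*d)<.03:continue
        nn=np.array([-d[1],d[0]])/np.hypot(*d);k=abs((L-L[i])@nn)<.002
        if b is None or k.sum()>b.sum():b=k
    vx,vz,x0,z0=cv2.fitLine(L[b].astype(np.float32),cv2.DIST_L2,0,.01,.01).ravel()
    print(n,len(L),b.sum(),"lid angle",round(np.degrees(np.arctan2(abs(vz),-vx*np.sign(vz))),2),"at",x0,z0, "z range",L[b][:,1].min(),L[b][:,1].max())
E
python3 ang.py
```

```text
scene 1675 774 lid angle 67.52 at 0.632779 0.22992265 z range 0.15069982743995625 0.3300736854802674
top 147 98 lid angle 68.21 at 0.6235298 0.25006834 z range 0.15684033641647233 0.300339979234743
```

>>> arm_command(
  xyz=[
    [-7,0.2,-3],
    [-7.5,0.2,-3.5],
    [-7,0.2,-3.5],
    [-7,0.2,-4],
    [-7,0.2,-4],
    [-6.5,0.1,-4.5],
    [-6,0.1,-4],
    [-5.5,0.1,-4],
    [0,0,0],
    [0,0,0],
  ],
  spin=[0,0,0,0,0,0,0,0,0,0],
)

```text
time: 22.9
tool_pos: [0.5313, 0.0643, 0.4704]
tool_rot: [-3.141, -0.001, 1.549]
contact_force: [-2.2, 3.8, 2.8]
opening: 0.0112
grip_force: 15.0
```

```bash
python3 ang.py
```

```text
scene 1841 906 lid angle 52.68 at 0.60681695 0.21708229 z range 0.15027823788728 0.3038060961838225
top 202 152 lid angle 52.7 at 0.604848 0.21727444 z range 0.15068326047271774 0.2764950114691256
```

>>> arm_command(
  xyz=[
    [0,0,0],
    [0,0,0],
    [0,0,0],
    [0,0,0],
    [0,0,0],
    [0,0,0],
    [0,0,0],
    [0,0,0],
    [0,0,0],
    [0,0,0],
  ],
  spin=[0,0,0,0,0,0,0,0,0,0],
)

```text
time: 24.0
tool_pos: [0.5313, 0.0643, 0.4705]
tool_rot: [3.141, -0.0, 1.549]
contact_force: [-1.3, 5.4, 1.6]
opening: 0.0114
grip_force: 15.0
```

```bash
python3 ang.py; python3 -c "
from h import *
print(observe()['contact_force'])
c=read_camera('scene');t=read_camera('top')
cv2.imwrite('pics/end.png',np.hstack([c['img'],t['img']])[::1,::1,::-1][:, :, :] if 0 else cv2.resize(np.hstack([c['img'],t['img']])[...,::-1],(800,300)))"
```

```text
scene 1847 935 lid angle 53.61 at 0.60961926 0.21457358 z range 0.15000738766598176 0.30613039954386656
top 200 151 lid angle 52.68 at 0.6041763 0.21780196 z range 0.15010310681951222 0.2761237700517085
[-1.61224854  5.5569083   2.49957786]
```

View pics/end.png

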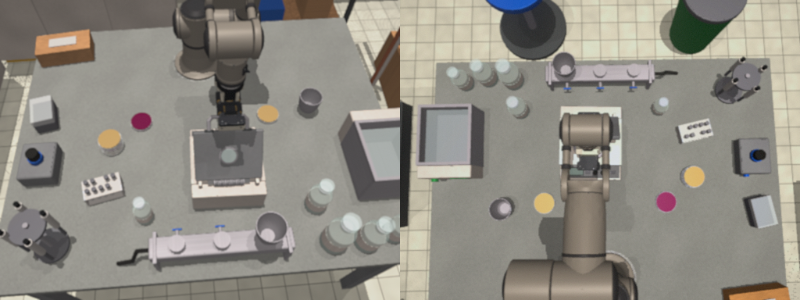

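The lid is held half-open at about 53°, the bystanders haven't moved, and the arm is steady.

```bash
python3 -c "
from cell import *
print(hand_in())"
```

```text
the job is handed in; nothing more can be done
None
```

The rotor is fully home on the spindle and released, and I handed in after 24 s still holding the lid steady at about 53°, some 7° below its balance point, with the bystanders unmoved in the final pictures.

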